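# Level the carving stand and hold the sunflower block pressed on its dowels

## Robot

A 7-joint arm with a two-finger parallel gripper is mounted at the origin on the work surface. World frame = base frame: x ahead of the robot, y to its left, z up, the work surface at z = 0. Lengths are in m, angles in rad, forces in N, time in s.
With the tool pointing down it reaches from about 0.425 to 0.925 m from the base axis. Payload 6.8 kg.
Tool frame: the origin (TCP) lies at the centre of the arm's flange, where the gripper is bolted on; the fingertips stand 182 mm ahead of it and the grasp point (between the pads) lies env.hold_point_z ahead of it (env.hold_point_z is the distance from the TCP to the grasp point, in m); x points along the fingers, y is the direction in which the jaws open and shut, and the axes are right-handed (so a half turn about x gives the same grasp; the last joint's range is limited). The gripper opens to 88 mm and grips with 3 to 60 N. Pads are 20 mm wide; open, the fingers measure 115 mm over their backs; the gripper's body (75 mm by 178 mm) begins 61 mm behind the grasp point.
Start: joints at [1.2, 0.477, 0.022, 1.555, -0.011, 1.109, -0.083], TCP at [0.175, -0.652, 0.405] pointing down, gripper open.
Joint ranges: [-2.96, 2.96], [-0.34, 2.1], [-1.41, 1.46], [0.24, 2.44], [-1.37, 4.51], [0.17, 1.92], [-2.96, 2.96]. Speed limits (rad/s): [2.39, 2.39, 3.14, 3.14, 3.14, 3.14, 3.14].

## Interface

Orientations are given as a unit quaternion [x, y, z, w].
In Python, from workcell import env gives the robot as it stands.
- The arm moves only by the tool play_rows, never from a script. Its argument "steps" is a list of rows, each an object with "slide": the shift along the world's x, y, z each as a share of 0.03 m, from -1 to 1, a list of three; "turn": the turn about the world's z as a share of 5 degrees, from -1 to 1. A call has 1 to 20 rows; each row shifts and turns the commanded pose from where the row before left it; what a row does not reach is not made up. A row lasts 1/12 s, in which the tool goes at most 41.7 mm and 7.16 degrees, less where a joint would pass 70% of its speed; a pose out of reach is approached as far as the arm can. A call with a number of a shift or a turn outside -1 to 1 is refused whole. A call with a gripper value outside its range is refused whole. "grip" is the opening, from 0 (shut) to 1 (fully open), set as the call begins (left out, the last holds). The fingers move at their own pace and stop on an object; "force" is the grip in N (left out, the last holds). Time passes only in rows, so rows that do not move let the fingers close. It gives the time, the measured TCP pose, the force and the opening at its end, in the units of the state.
- env.state(): the state, without advancing time (a new reading comes with each control period).
- env.capture(name): name is "side" or "top" or "wrist"; returns the picture (480x640x3 uint8, red, green, blue); there is no depth.
- env.camera_model(name): a dict with "camera_matrix" (3x3 intrinsics, pixels), "extrinsics" (4x4, takes a point from world to camera coordinates). Camera axes: x right, y down, z forward; pixel columns grow to the right and rows downward; lengths in m; the calibration is good to about 2 mm. The wrist camera is an equidistant fisheye: a pixel r from the principal point sees the ray r / f radians off the axis. A picture is of the moment at which its call begins: read the wrist's pose just before it. camera_model takes no time and is no camera call; for the wrist camera it gives the pose at the moment of the call.
- env.hand_in(): hands the job in, once; it reports no verdict.
The state is a dict: "clock": time; "joints": joint angles; "dq": joint speeds; "joint_efforts": joint torques, N m; "ee_pos": TCP position; "eef_rot": TCP orientation; "contact_force": force on the tool from outside, world axes, zero at the start; "wrist_torque": the same for the moment, N m; "gripper_width": finger opening in m.
Only numpy, scipy, OpenCV 4.12 (cv2) and the standard library are available. Lean on these libraries where they do the work, as an engineer would, in place of code of your own. Each camera call takes 0.05 s, during which the arm holds its last target. There are 200 camera calls.

## Task

Turn the red tilt knob until the carving board sits level, then put the sunflower block onto the two dowels of the panel clamped there, right way up and fully home. Keep pressing it down with the fingers, with a push of about 15 N, and finish the program while still pressing, ready for a colleague to fit the clamps. Leave the other tools and pieces on the bench where they are.

Things in the scene. Friction and masses are not known exactly. Their poses are not given: they have to be found in the camera images.
- block: pale sunflower block, 0.2 kg: plate 120 (x) x 90 (y) x 24 mm with two through holes, 12.6 mm wide, at x = +47 and -47 mm, y = 0. On its middle a brown seed head to grip: 44 mm along x, 34 along y, 24 to 56 mm above the underside (seeds to 60), ringed by low petals (relief to 5 mm, nothing bumps into it). Origin: centre of underside, z up. Lies flat, flower up. Half a turn about z is the same.
- panel: pale panel 180 (x) x 130 (y) x 22 mm on the tilting board, with two brown dowels. Origin: centre of its TOP face, midway between the dowels, z out of the face; block home: origins meet, x axes parallel either way. Level, the face is 109 mm above the table. Black end clamps (beyond |x| 76 mm) rise 12 mm, clear of the block. Pivot along y, 31 mm below the origin: a push at the middle does not tilt it.
- dowel_a (a point): middle of the tip of one dowel, at x = +47 mm, y = 0 of the panel: 10 mm diameter, stands 22 mm out of the panel's face, the last 7 mm tapered to 3.6 mm
- dowel_b (a point): the same for the other dowel, at x = -47 mm, y = 0 of the panel
- board (a joint): tilt of the carving board in rad: 0 = level, positive = its far edge (+x of the panel) is lower. It always equals 0.18 x the knob's joint value
- tilt_knob (a joint): turn of the tilt knob in rad, growing anticlockwise seen from above, -1.6 to 1.6; starts between 0.6 and 1.3, board level at 0, so turn it clockwise. Stays where it is left; takes about 0.2 N m to turn. At 0 its red bar lies along the two white lines on the grey housing
- knob_grip (a point): on the upright axis of the tilt knob, beside the board, at the height to grip (79 mm above the table). The knob is a black disc 58 mm across, its top 57 mm above the table, carrying a red bar 50 mm long along this frame's x, 12 mm thick along its y, from 57 to 89 mm above the table; the frame turns with the knob
- stone: grey sharpening stone, a flat slab 140 x 50 x 24 mm; it may lie in the place nearer to or farther from the robot than the sunflower block; origin: centre of its underside. To be left alone
- mallet: carver's mallet standing on its black round head (82 mm across, 100 mm tall), wooden handle upwards, 235 mm in all; origin: centre of its underside. To be left alone
- canister: orange round canister with a lid, 61 mm across, 110 mm tall, standing; origin: centre of its underside. To be left alone
- gouge_a: carving gouge lying flat, wooden handle 120 mm long and 26 mm thick, steel blade, 250 mm in all; origin on the table where handle meets blade, +x along the blade. To be left alone
- cup: small blue ceramic cup, 68 mm across the rim, 90 mm tall, empty; origin: centre of its underside. To be left alone
- offcut: pale wooden offcut, 130 x 60 x 30 mm; origin: centre of its underside. To be left alone

How it is judged:
By the outcome, as a careful person would: the job done as asked, in the order asked, and still so for the second after the job is handed in, while the arm keeps its last pose, push and grip.
It also fails if it takes over 61 s, if anything falls off the work surface, if the arm or the gripper's body presses on something with over 40 N, if the wrist force passes 120 N, or if a joint passes its speed limit or range.

## Working session

There is one attempt and no reset: what is moved stays moved. The work goes in short steps, Python scripts to look and compute and a tool call to move; the robot and the scene stay as the last step left them, time stands still between calls to the robot, and variables do not carry over. Pictures are saved under pics/ and viewed, about 8 in all and at most 12, crops included, and the job is handed in when it is done.

Besides the shell and the picture viewer there is one more tool, called after ">>>" by a JSON object that holds its "method" and its "body". play_rows: Moves the arm, as the interface text tells. Its arguments: {"type":"object","properties":{"steps":{"type":"array"},"grip":{"type":"number"},"force":{"type":"number"}},"required":["steps"]}

```bash
mkdir -p pics; ls; python3 - <<'E'
from workcell import env
import cv2,numpy as np
print(env.state(), env.hold_point_z)
for n in("top","side"):
    im=env.capture(n); cv2.imwrite(f"pics/{n}0.png",im[:,:,::-1])
    m=env.camera_model(n); print(n,np.round(m["camera_matrix"],1).tolist(),np.round(m["extrinsics"],4).tolist())
E
```

```text
pics
{'clock': 0.0, 'joints': array([ 1.19988947,  0.47782277,  0.02231623,  1.5564481 , -0.01150523,
        1.10929605, -0.08308723]), 'dq': array([-0.00102718, -0.0003174 , -0.00037885,  0.00035635,  0.00126626,
       -0.00058632, -0.00118163]), 'joint_efforts': array([ 1.26111463e-04, -5.82865155e+01,  1.53409392e+00, -2.72609997e+01,
       -5.44039125e-02,  1.71099405e-02,  1.84816627e-04]), 'ee_pos': array([ 0.17531059, -0.65155453,  0.40366718]), 'eef_rot': array([-0.7008797 , -0.09330772,  0.7011364 , -0.0920275 ]), 'contact_force': array([-0.21240117,  0.00546257, -0.42720552]), 'wrist_torque': array([0.08545128, 0.02226368, 0.00758302]), 'gripper_width': 0.08776685262608755} 0.1633
top [[559.3, 0.0, 312.8], [0.0, 559.3, 232.8], [0.0, 0.0, 1.0]] [[0.0029, -0.9999, -0.011, 0.0278], [-0.9968, -0.002, -0.0805, 0.5839], [0.0804, 0.0112, -0.9967, 1.6136], [0.0, 0.0, 0.0, 1.0]]
side [[455.7, 0.0, 318.7], [0.0, 455.7, 237.8], [0.0, 0.0, 1.0]] [[-0.9953, -0.0953, 0.0146, 0.564], [-0.0626, 0.5238, -0.8495, 0.1287], [0.0733, -0.8465, -0.5273, 1.2008], [0.0, 0.0, 0.0, 1.0]]
```

View pics/top0.png

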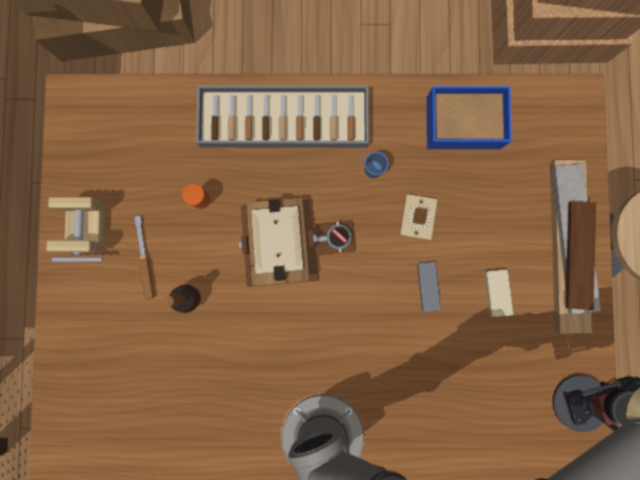

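View pics/side0.png

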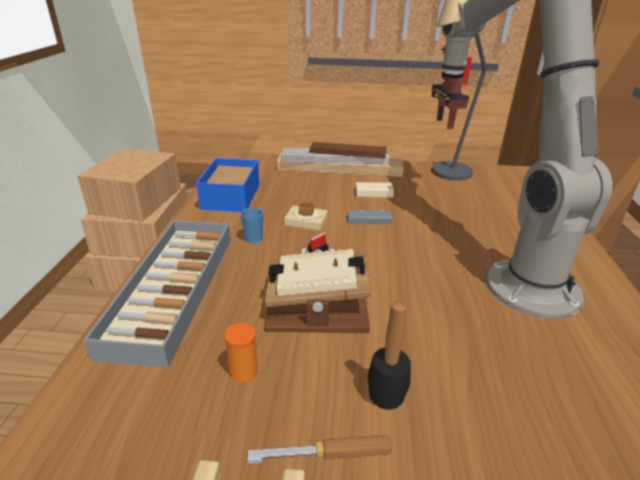

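The top view shows the panel at (277,240), its dowels at about (275,222) and (278,255), the knob at (339,236), the block at (419,217), the stone at (429,286) and the offcut at (499,293). I'll zoom in to measure.

```bash
cat > h.py <<'E'
from workcell import env
import cv2,numpy as np
def ray(n,u,v,z,m=None):
    m=m or env.camera_model(n);K=np.array(m["camera_matrix"]);E=np.array(m["extrinsics"])
    R,t=E[:3,:3],E[:3,3]
    x=(u-K[0,2])/K[0,0];y=(v-K[1,2])/K[1,1]
    if n=="wrist":
        r=np.hypot(x,y); s=np.sin(r)/r if r>1e-9 else 1; d=np.array([x*s,y*s,np.cos(r)])
    else: d=np.array([x,y,1])
    d=R.T@d; c=-R.T@t
    return c+d*(z-c[2])/d[2]
def proj(n,p,m=None):
    m=m or env.camera_model(n);K=np.array(m["camera_matrix"]);E=np.array(m["extrinsics"])
    q=E[:3,:3]@np.array(p)+E[:3,3]
    if n=="wrist":
        r=np.hypot(q[0],q[1]);th=np.arctan2(r,q[2]); q=q[:2]/max(r,1e-9)*th
    else: q=q[:2]/q[2]
    return q[0]*K[0,0]+K[0,2],q[1]*K[1,1]+K[1,2]
def tool():
    from scipy.spatial.transform import Rotation as Ro
    s=env.state();R=Ro.from_quat(s["eef_rot"]).as_matrix()
    return s,R,s["ee_pos"],np.degrees(np.arctan2(R[1,1],R[0,1]))
E
python3 - <<'E'
from h import *
im=cv2.imread("pics/top0.png")
cv2.imwrite("pics/topc.png",cv2.resize(im[180:320,240:450],None,fx=3.8,fy=3.8,interpolation=cv2.INTER_CUBIC))
for n,u,v,z in[("block",420,216,.058),("knob",339.5,236,.085),("da",275,222,.13),("db",278,255,.13),("panel",277,240,.109),("offcut",500,293,.03),("stone",429,286,.024),("cup",376,163,.09),("mallet",184,298,.1),("canister",194,194,.11)]:
    print(n,np.round(ray("top",u,v,z),3))
s,R,p,a=tool();print(np.round(R,3),a)
m=env.camera_model("wrist");print(np.round(m["camera_matrix"],1).tolist());E=m["extrinsics"];print("cam in tool",np.round(R.T@(-E[:3,:3].T@E[:3,3]-p),3),np.round(E[:3,:3]@R,3).tolist())
E
```

```text
block [ 0.63  -0.279  0.058]
knob [ 0.57  -0.047  0.085]
da [0.605 0.132 0.13 ]
db [0.514 0.123 0.13 ]
panel [0.557 0.127 0.109]
offcut [ 0.411 -0.511  0.03 ]
stone [ 0.43  -0.308  0.024]
cup [ 0.777 -0.15   0.09 ]
mallet [0.396 0.385 0.1  ]
canister [0.685 0.36  0.11 ]
[[-0.001  0.26  -0.966]
 [ 0.001 -0.966 -0.26 ]
 [-1.    -0.002  0.   ]] -74.93815096992648
[[371.6, 0.0, 317.7], [0.0, 371.6, 242.5], [0.0, 0.0, 1.0]]
cam in tool [ 0.019 -0.001 -0.066] [[-0.001, 1.0, -0.001], [-0.245, 0.001, 0.97], [0.97, 0.001, 0.245]]
```

View pics/topc.png

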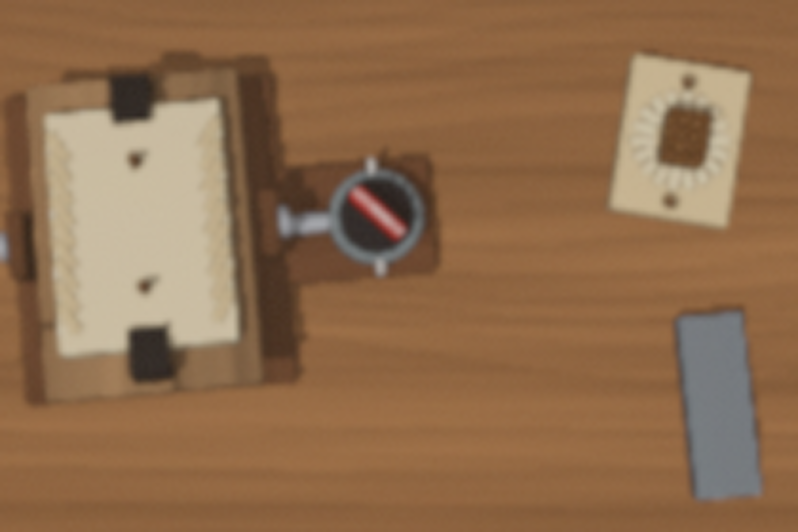

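The block lies with its x axis at about -9°, the panel's is at about 5°, and the knob bar at about 47° with its white lines at about 5°, so the knob needs roughly 42° clockwise. Moving above the knob.

>>> {"method": "play_rows", "body": {"steps": [{"slide": [0.65,1,0],"turn": 0.32},{"slide": [0.65,1,0],"turn": 0.32},{"slide": [0.65,1,0],"turn": 0.32},{"slide": [0.65,1,0],"turn": 0.32},{"slide": [0.65,1,0],"turn": 0.32},{"slide": [0.65,1,0],"turn": 0.32},{"slide": [0.65,1,0],"turn": 0.32},{"slide": [0.65,1,0],"turn": 0.32},{"slide": [0.65,1,0],"turn": 0.32},{"slide": [0.65,1,0],"turn": 0.32},{"slide": [0.65,1,0],"turn": 0.32},{"slide": [0.65,1,0],"turn": 0.32},{"slide": [0.65,1,0],"turn": 0.32},{"slide": [0.65,1,0],"turn": 0.32},{"slide": [0.65,1,0],"turn": 0.32},{"slide": [0.65,1,0],"turn": 0.32},{"slide": [0.65,1,0],"turn": 0.32},{"slide": [0.65,1,0],"turn": 0.32},{"slide": [0.65,1,0],"turn": 0.32},{"slide": [0.65,1,0],"turn": 0.32}]}}

```text
clock: 1.77
ee_pos: [0.5659, -0.0503, 0.4044]
eef_rot: [-0.648, -0.283, 0.648, -0.283]
contact_force: [1.0, -0.3, 0.1]
gripper_width: 0.0875
```

>>> {"method": "play_rows", "body": {"steps": [{"slide": [0,0,0],"turn": 0},{"slide": [0,0,0],"turn": 0},{"slide": [0,0,0],"turn": 0}]}}

```text
clock: 2.02
ee_pos: [0.565, -0.0524, 0.4041]
eef_rot: [-0.648, -0.282, 0.649, -0.282]
contact_force: [-0.7, -0.6, 0.7]
gripper_width: 0.088
```

```bash
python3 - <<'E'
from h import *
s,R,p,a=tool();m=env.camera_model("wrist");im=env.capture("wrist");print(s["clock"],p,a)
cv2.imwrite("pics/w1.png",im[:,:,::-1])
import pickle;pickle.dump(m,open("w1.pkl","wb"))
for q in[(.57,-.047,.089),(.605,.132,.13),(.514,.123,.13)]:print(proj("wrist",q,m))
E
```

```text
2.0167 [ 0.5650147  -0.05237759  0.40410316] -42.96572167818514
(np.float64(318.1917835567868), np.float64(223.38431109622863))
(np.float64(184.10800057309146), np.float64(25.56182808214001))
(np.float64(110.16796567632554), np.float64(124.1538192620563))
```

View pics/w1.png

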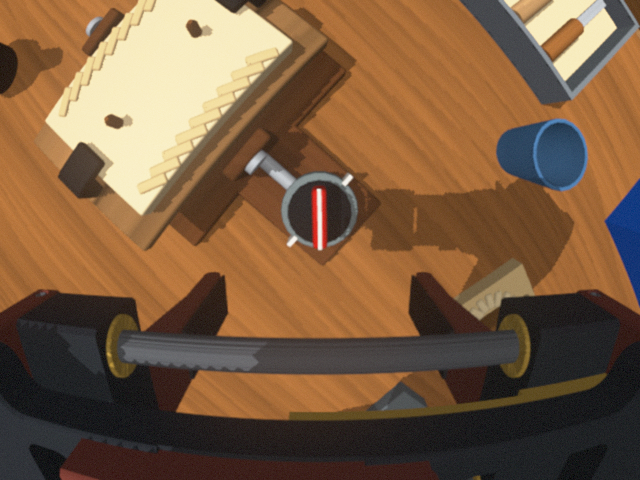

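The wrist view shows the red bar from (319,190) to (320,248), the white lines at (347,180) and (292,242), and the dowel tips at about (189,24) and (108,120).

```bash
python3 - <<'E'
from h import *
import pickle;m=pickle.load(open("w1.pkl","rb"))
im=cv2.imread("pics/w1.png").astype(int);b,g,r=im[...,0],im[...,1],im[...,2]
k=np.zeros(r.shape,bool);k[180:255,300:340]=1
top=k&(r>140)&(r-b>60)|(k&(r>200)&(abs(np.arange(640)-319)<8))
ys,xs=np.nonzero(top);print(xs.min(),xs.max(),ys.min(),ys.max(),xs.mean(),ys.mean())
P=np.array([ray("wrist",x,y,.089,m)[:2] for x,y in zip(xs,ys)]);c=P.mean(0);w,v=np.linalg.eigh(np.cov((P-c).T))
d=v[:,1];print("bar",c,np.degrees(np.arctan2(d[1],d[0])),np.sqrt(w*12))
A=ray("wrist",347,180,.05,m);B=ray("wrist",292,242,.05,m);print("lines",A,B,np.degrees(np.arctan2(*(A-B)[1::-1])))
t=.13
for z1,z2 in((.125,.135),(.13,.13)):
  A=ray("wrist",189,24,z1,m);B=ray("wrist",108,119,z2,m);print("dowels",A,B,(A+B)/2,np.linalg.norm(A-B),np.degrees(np.arctan2(*(A-B)[1::-1])))
E
```

```text
300 339 189 254 318.38953488372096 220.1732558139535
bar [ 0.57182249 -0.04526642] 45.431688163993265 [0.01518181 0.05264681]
lines [ 0.61098174 -0.04111139  0.05      ] [ 0.53485336 -0.04908845  0.05      ] 5.9818744306079035
dowels [0.60820827 0.132593   0.125     ] [0.51728139 0.12485622 0.135     ] [0.56274483 0.12872461 0.13      ] 0.09180171512505438 4.86346242604628
dowels [0.60824427 0.12997822 0.13      ] [0.51542443 0.12742083 0.13      ] [0.56183435 0.12869953 0.13      ] 0.09285506098611712 1.5782215975819855
```

>>> {"method": "play_rows", "body": {"steps": [{"slide": [0.23,0.23,-0.5],"turn": 0},{"slide": [0,0,-0.9],"turn": 0},{"slide": [0,0,-0.9],"turn": 0},{"slide": [0,0,-0.9],"turn": 0},{"slide": [0,0,-0.9],"turn": 0},{"slide": [0,0,-0.7],"turn": 0},{"slide": [0,0,-0.35],"turn": 0},{"slide": [0,0,-0.2],"turn": 0},{"slide": [0,0,0],"turn": 0},{"slide": [0,0,0],"turn": 0}]}}

```text
clock: 2.9
ee_pos: [0.5726, -0.0454, 0.245]
eef_rot: [0.649, 0.282, -0.648, 0.282]
contact_force: [0.9, 1.2, 0.1]
gripper_width: 0.0877
```

>>> {"method": "play_rows", "body": {"steps": [{"slide": [0,0,0],"turn": 0},{"slide": [0,0,0],"turn": 0},{"slide": [0,0,0],"turn": 0},{"slide": [0,0,0],"turn": 0},{"slide": [0,0,0],"turn": 0},{"slide": [0,0,0],"turn": 0},{"slide": [0,0,0],"turn": 0},{"slide": [0,0,0],"turn": 0}], "grip": 0, "force": 30}}

```text
clock: 3.57
ee_pos: [0.5723, -0.0449, 0.2442]
eef_rot: [-0.648, -0.282, 0.648, -0.282]
contact_force: [-0.1, -0.0, -0.2]
gripper_width: 0.0383
```

>>> {"method": "play_rows", "body": {"steps": [{"slide": [0,0,0],"turn": 0},{"slide": [0,0,0],"turn": 0},{"slide": [0,0,0],"turn": 0},{"slide": [0,0,0],"turn": 0},{"slide": [0,0,0],"turn": 0},{"slide": [0,0,0],"turn": 0},{"slide": [0,0,0],"turn": 0},{"slide": [0,0,0],"turn": 0}]}}

```text
clock: 4.23
ee_pos: [0.5726, -0.0454, 0.2442]
eef_rot: [0.649, 0.282, -0.648, 0.282]
contact_force: [3.9, -3.6, -3.9]
gripper_width: 0.0121
```

>>> {"method": "play_rows", "body": {"steps": [{"slide": [0,0,0],"turn": -0.5},{"slide": [0,0,0],"turn": -0.7},{"slide": [0,0,0],"turn": -0.8},{"slide": [0,0,0],"turn": -0.8},{"slide": [0,0,0],"turn": -0.8},{"slide": [0,0,0],"turn": -0.8},{"slide": [0,0,0],"turn": -0.8},{"slide": [0,0,0],"turn": -0.8},{"slide": [0,0,0],"turn": -0.8},{"slide": [0,0,0],"turn": -0.7},{"slide": [0,0,0],"turn": -0.5},{"slide": [0,0,0],"turn": -0.3},{"slide": [0,0,0],"turn": 0},{"slide": [0,0,0],"turn": 0}]}}

```text
clock: 5.4
ee_pos: [0.5725, -0.0451, 0.2442]
eef_rot: [0.707, 0.034, -0.706, 0.035]
contact_force: [5.0, -2.7, -4.2]
gripper_width: 0.0122
```

```bash
python3 - <<'E'
from h import *
s,R,p,a=tool();print(p,a,s["contact_force"],s["wrist_torque"],s["gripper_width"])
m=env.camera_model("wrist");im=env.capture("wrist");cv2.imwrite("pics/w2.png",im[:,:,::-1])
import pickle;pickle.dump(m,open("w2.pkl","wb"))
im=env.capture("side");cv2.imwrite("pics/s2.png",cv2.resize(im[220:340,240:390],None,fx=5,fy=5,interpolation=cv2.INTER_CUBIC)[:,:,::-1])
E
```

```text
[ 0.57248954 -0.04509886  0.24419262] -84.4119701630458 [ 4.99017335 -2.65120156 -4.16192366] [-0.6208284  -0.9414359  -0.05758579] 0.012222419183446399
```

View pics/w2.png

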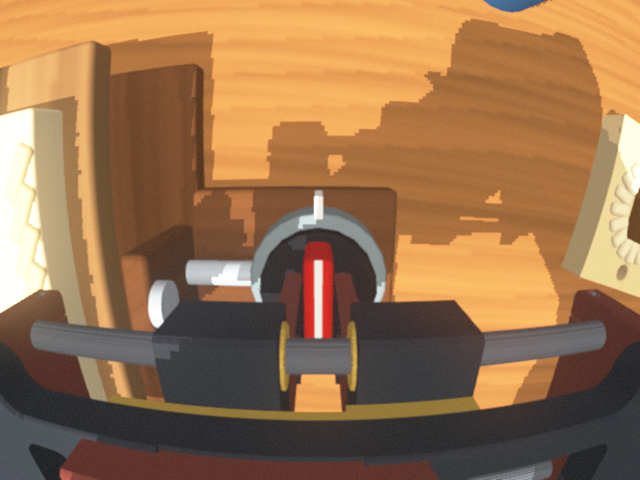

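The bar's stripe is at x≈318 and the white line at (318.5,205), so they're aligned. The tool is at 84.4°, which puts the bar at 5.6°. Releasing, rising, and checking from above.

>>> {"method": "play_rows", "body": {"steps": [{"slide": [0,0,0],"turn": 0},{"slide": [0,0,0],"turn": 0},{"slide": [0,0,0],"turn": 0},{"slide": [0,0,0],"turn": 0},{"slide": [0,0,0.5],"turn": 0},{"slide": [0,0,0.9],"turn": 0},{"slide": [0,0,1],"turn": 0},{"slide": [0,0,1],"turn": 0},{"slide": [0,0,1],"turn": 0},{"slide": [0,0,0.8],"turn": 0},{"slide": [0,0,0.4],"turn": 0},{"slide": [0,0,0],"turn": 0},{"slide": [0,0,0],"turn": 0}], "grip": 0.45}}

```text
clock: 6.58
ee_pos: [0.572, -0.0448, 0.4116]
eef_rot: [-0.706, -0.034, 0.706, -0.034]
contact_force: [0.3, -0.2, -0.6]
gripper_width: 0.0396
```

```bash
python3 - <<'E'
from h import *
s,R,p,a=tool();print(p,a)
m=env.camera_model("wrist");im=env.capture("wrist");cv2.imwrite("pics/w3.png",im[:,:,::-1])
import pickle;pickle.dump(m,open("w3.pkl","wb"))
E
```

```text
[ 0.57198094 -0.04484566  0.41161119] -84.43285414658921
```

View pics/w3.png

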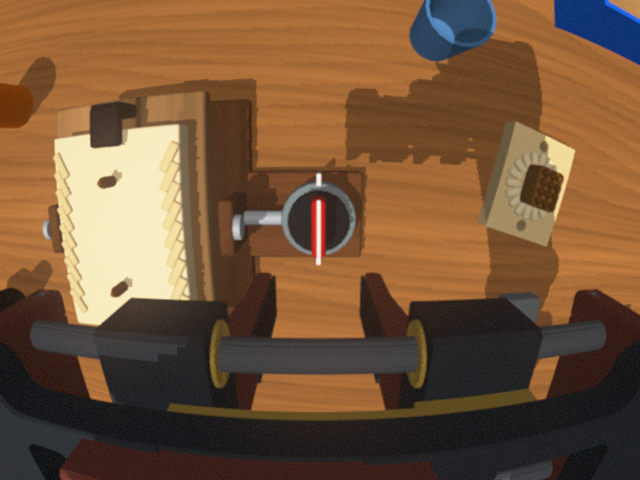

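The bar and both white lines lie on the column x≈318.5, so the board is level. The dowel tips are at about (101,183) and (115,292), and the block's holes at (544,146) and (521,226).

```bash
python3 - <<'E'
from h import *
import pickle;m=pickle.load(open("w3.pkl","rb"))
def pr(n,a,b,z):
    A=ray("wrist",*a,z,m);B=ray("wrist",*b,z,m);print(n,np.round((A+B)/2,4),np.linalg.norm(A-B),np.degrees(np.arctan2(*(A-B)[1::-1])))
pr("dowel",(101,183),(115,292),.131);pr("dbase",(114,181),(129,285.5),.109);pr("lines",(319,181),(318.5,261),.05);pr("block",(544,146),(521,226),.024)
im=cv2.imread("pics/w3.png")
a=cv2.resize(im[160:310,70:150],None,fx=4,fy=4,interpolation=cv2.INTER_CUBIC);b=cv2.resize(im[115:265,475:585],None,fx=4,fy=4,interpolation=cv2.INTER_CUBIC)
cv2.imwrite("pics/c3.png",np.hstack([a,b]))
E
```

```text
dowel [0.5581 0.1262 0.131 ] 0.09170319225891531 5.965472367980716
dbase [0.5569 0.1252 0.109 ] 0.09335677507344751 7.691479614734731
lines [ 0.5718 -0.0457  0.05  ] 0.07676230854754143 5.318828020916642
block [ 0.6338 -0.2808  0.024 ] 0.09524513514544244 -9.048001379378977
```

View pics/c3.png

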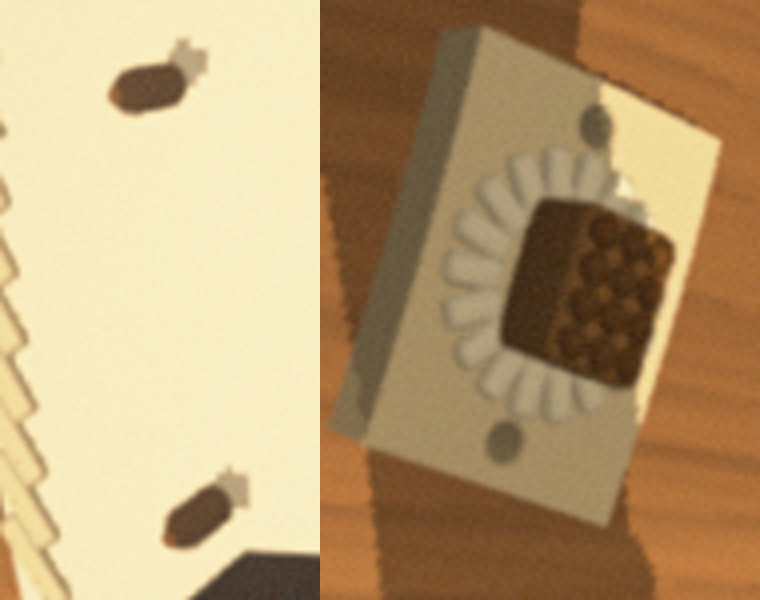

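>>> {"method": "play_rows", "body": {"steps": [{"slide": [0,0.5,0],"turn": 0},{"slide": [-0.1,1,0],"turn": 0},{"slide": [-0.1,1,0],"turn": 0},{"slide": [-0.1,1,0],"turn": 0},{"slide": [-0.1,1,0],"turn": 0},{"slide": [-0.1,0.8,0],"turn": 0},{"slide": [0,0.4,0],"turn": 0},{"slide": [0,0,0],"turn": 0},{"slide": [0,0,0],"turn": 0},{"slide": [0,0,0],"turn": 0}]}}

```text
clock: 7.47
ee_pos: [0.5576, 0.1239, 0.4113]
eef_rot: [-0.706, -0.033, 0.707, -0.034]
contact_force: [-0.2, -0.7, 0.9]
gripper_width: 0.039
```

```bash
python3 - <<'E'
from h import *
s,R,p,a=tool();print(p,a)
m=env.camera_model("wrist");im=env.capture("wrist");cv2.imwrite("pics/w4.png",im[:,:,::-1])
import pickle;pickle.dump(m,open("w4.pkl","wb"))
c=im[120:300,230:410];cv2.imwrite("pics/c4.png",cv2.resize(c,None,fx=3.3,fy=3.3,interpolation=cv2.INTER_CUBIC)[:,:,::-1])
for q in[(.605,.131,.131),(.511,.121,.131)]:print(proj("wrist",q,m))
E
```

```text
[0.557623   0.12392475 0.41130338] -84.5906260895277
(np.float64(313.8340220873617), np.float64(176.25958017262235))
(np.float64(315.4247895545304), np.float64(301.8430888722488))
```

View pics/c4.png

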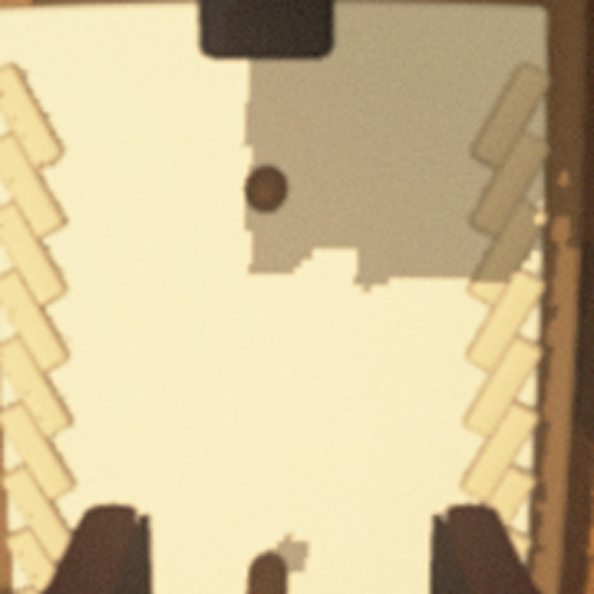

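Dowel A shows end-on at full-image (310.6,177). Dowel B starts at (310.9,288) and runs off the bottom of the crop, so I'll segment it in the full picture.

```bash
python3 - <<'E'
from h import *
import pickle;m=pickle.load(open("w4.pkl","rb"))
im=cv2.imread("pics/w4.png").astype(int)
k=(im.sum(2)<330).astype(np.uint8)
n,l,st,c=cv2.connectedComponentsWithStats(k)
for i in range(1,n):
    if 25<st[i,4]<900: print(st[i],c[i])
for row in range(284,316,2): 
    x=np.nonzero(k[row,295:330])[0]; print(row,x.min()+295 if len(x) else None,x.max()+295 if len(x) else None)
A=ray("wrist",310.6,176.7,.122,m);print(A)
# predicted B base/tip for angle guesses
for ang in(4.9,5.5,6):
    d=np.array([np.cos(np.radians(ang)),np.sin(np.radians(ang)),0])
    for z in(.109,.131):
        B=A-.094*d;B[2]=z;print(ang,z,proj("wrist",B,m))
E
```

```text
[216   0  12   6  27] [222.           1.51851852]
[611   0  19  11  52] [618.51923077   3.71153846]
[635   0   5  25  47] [638.31914894   9.63829787]
[  0  32  63  41 601] [25.61064892 53.45257903]
[623  38  17  38 344] [632.38953488  57.42732558]
[  0  73  41  31 590] [18.93898305 90.66440678]
[621  74  19  12  73] [630.45205479  79.34246575]
[219  83  22   8  48] [230.14583333  88.5625    ]
[36 99 13  8 42] [ 41.35714286 101.80952381]
[ 10 102  26  12  78] [ 22.34615385 107.8974359 ]
[169 103  12   7  27] [175.14814815 105.25925926]
[185 102  15   6  29] [192.55172414 104.65517241]
[305 170  12  14 137] [310.42335766 176.7810219 ]
[623 177  17  39 531] [632.13182674 195.7740113 ]
[100 194  13   4  26] [106.03846154 195.23076923]
[  0 206   9  15  80] [  3.425 213.775]
[ 37 224  74  12 209] [ 74.87559809 230.88038278]
[112 232  26   7  73] [123.82191781 234.79452055]
[138 232  17   6  41] [145.12195122 234.24390244]
[  0 246  11  10  53] [  5.05660377 250.75471698]
[  0 256  15  15  70] [  6.88571429 260.27142857]
[156 261  38   6  80] [176.5625 263.6   ]
[484 260  24   9  95] [495.
[... 252 characters left out ...]
714286 294.34285714]
284 None None
286 None None
288 310 313
290 307 315
292 306 316
294 306 316
296 306 315
298 306 316
300 306 315
302 307 315
304 None None
306 None None
308 None None
310 None None
312 None None
314 None None
[0.60382177 0.1333141  0.122     ]
4.9 0.109 (np.float64(310.2044097505263), np.float64(291.66419820172325))
4.9 0.131 (np.float64(309.72795529950616), np.float64(302.3453812016753))
5.5 0.109 (np.float64(311.4074986326542), np.float64(291.6705647115732))
5.5 0.131 (np.float64(311.0186542872289), np.float64(302.3526649066902))
6 0.109 (np.float64(312.4101083335205), np.float64(291.6666988625544))
6 0.131 (np.float64(312.09428201000975), np.float64(302.3489373451306))
```

Panel origin is about (0.557,0.129) at 5.4°. Next, above the block.

>>> {"method": "play_rows", "body": {"steps": [{"slide": [0.1,-0.5,0],"turn": -0.1},{"slide": [0.2,-1,0],"turn": -0.22},{"slide": [0.2,-1,0],"turn": -0.22},{"slide": [0.2,-1,0],"turn": -0.22},{"slide": [0.2,-1,0],"turn": -0.22},{"slide": [0.2,-1,0],"turn": -0.22},{"slide": [0.2,-1,0],"turn": -0.22},{"slide": [0.2,-1,0],"turn": -0.22},{"slide": [0.2,-1,0],"turn": -0.22},{"slide": [0.2,-1,0],"turn": -0.22},{"slide": [0.2,-1,0],"turn": -0.22},{"slide": [0.2,-1,0],"turn": -0.22},{"slide": [0.2,-1,0],"turn": -0.22},{"slide": [0.1,-0.7,0],"turn": -0.16},{"slide": [0,-0.3,0],"turn": 0},{"slide": [0,0,0],"turn": 0},{"slide": [0,0,0],"turn": 0},{"slide": [0,0,0],"turn": 0}], "grip": 1}}

```text
clock: 9.02
ee_pos: [0.6352, -0.2774, 0.4122]
eef_rot: [-0.705, 0.054, 0.705, 0.055]
contact_force: [0.4, 0.8, 0.5]
gripper_width: 0.0879
```

```bash
python3 - <<'E'
from h import *
s,R,p,a=tool();print(p,a,s["gripper_width"])
m=env.camera_model("wrist");im=env.capture("wrist");cv2.imwrite("pics/w5.png",im[:,:,::-1])
import pickle;pickle.dump(m,open("w5.pkl","wb"))
c=im[120:330,220:430];cv2.imwrite("pics/c5.png",cv2.resize(c,None,fx=2.8,fy=2.8,interpolation=cv2.INTER_CUBIC)[:,:,::-1])
E
```

```text
[ 0.63522045 -0.27741881  0.41221879] -98.83460722101438 0.08785080630919849
```

View pics/c5.png

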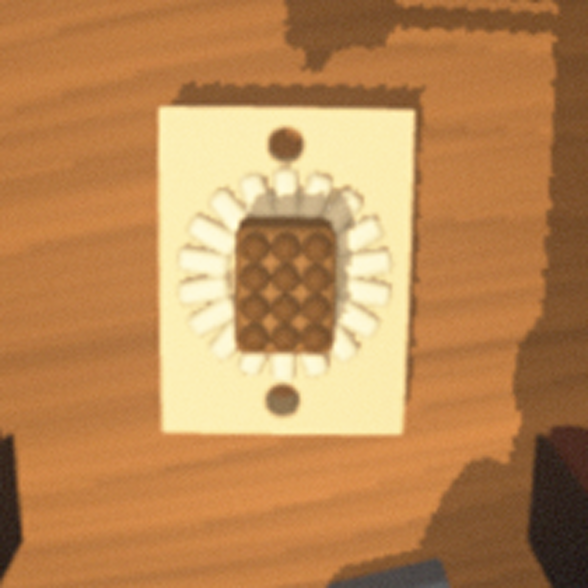

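The holes are at full-image (322.1,171.4) and (320.9,263.2), and the seed head's centre at about (322,223).

```bash
python3 - <<'E'
from h import *
import pickle;m=pickle.load(open("w5.pkl","rb"))
A=ray("wrist",322.1,171.4,.024,m);B=ray("wrist",320.9,263.2,.024,m);print((A+B)/2,np.linalg.norm(A-B),np.degrees(np.arctan2(*(A-B)[1::-1])))
print(ray("wrist",322.1,223.5,.058,m))
E
```

```text
[ 0.6329115  -0.28048455  0.024     ] 0.09468898231223945 -9.383676011069875
[ 0.63429992 -0.28090845  0.058     ]
```

>>> {"method": "play_rows", "body": {"steps": [{"slide": [-0.08,-0.1,-0.5],"turn": -0.08},{"slide": [0,0,-1],"turn": 0},{"slide": [0,0,-1],"turn": 0},{"slide": [0,0,-1],"turn": 0},{"slide": [0,0,-1],"turn": 0},{"slide": [0,0,-1],"turn": 0},{"slide": [0,0,-0.6],"turn": 0},{"slide": [0,0,-0.3],"turn": 0},{"slide": [0,0,-0.2],"turn": 0},{"slide": [0,0,0],"turn": 0},{"slide": [0,0,0],"turn": 0}]}}

```text
clock: 9.98
ee_pos: [0.6335, -0.2816, 0.2154]
eef_rot: [0.705, -0.057, -0.704, -0.057]
contact_force: [-0.1, -0.4, 0.0]
gripper_width: 0.088
```

>>> {"method": "play_rows", "body": {"steps": [{"slide": [0,0,0],"turn": 0},{"slide": [0,0,0],"turn": 0},{"slide": [0,0,0],"turn": 0},{"slide": [0,0,0],"turn": 0},{"slide": [0,0,0],"turn": 0},{"slide": [0,0,0],"turn": 0},{"slide": [0,0,0],"turn": 0},{"slide": [0,0,0],"turn": 0},{"slide": [0,0,0],"turn": 0},{"slide": [0,0,0],"turn": 0},{"slide": [0,0,0],"turn": 0},{"slide": [0,0,0],"turn": 0}], "grip": 0, "force": 40}}

```text
clock: 10.98
ee_pos: [0.6329, -0.2817, 0.2141]
eef_rot: [-0.705, 0.057, 0.705, 0.058]
contact_force: [-0.6, 0.5, 1.9]
gripper_width: 0.0337
```

Gripped at 33.7 mm wide. Lifting and carrying it over the panel.

>>> {"method": "play_rows", "body": {"steps": [{"slide": [0,0,0.3],"turn": 0},{"slide": [0,0,0.7],"turn": 0},{"slide": [0,0,1],"turn": 0},{"slide": [0,0,1],"turn": 0},{"slide": [0,0,1],"turn": 0},{"slide": [0,0,1],"turn": 0},{"slide": [0,0,0.6],"turn": 0},{"slide": [0,0,0.3],"turn": 0},{"slide": [0,0,0],"turn": 0}]}}

```text
clock: 11.73
ee_pos: [0.6331, -0.2823, 0.3939]
eef_rot: [0.706, -0.058, -0.703, -0.057]
contact_force: [0.0, -1.2, -2.5]
gripper_width: 0.0333
```

>>> {"method": "play_rows", "body": {"steps": [{"slide": [-0.1,0.4,0],"turn": 0.1},{"slide": [-0.15,0.8,0],"turn": 0.2},{"slide": [-0.18,1,0],"turn": 0.2},{"slide": [-0.18,1,0],"turn": 0.2},{"slide": [-0.18,1,0],"turn": 0.2},{"slide": [-0.18,1,0],"turn": 0.2},{"slide": [-0.18,1,0],"turn": 0.2},{"slide": [-0.18,1,0],"turn": 0.2},{"slide": [-0.18,1,0],"turn": 0.2},{"slide": [-0.18,1,0],"turn": 0.2},{"slide": [-0.18,1,0],"turn": 0.2},{"slide": [-0.18,1,0],"turn": 0.2},{"slide": [-0.18,1,0],"turn": 0.2},{"slide": [-0.18,0.8,0],"turn": 0.2},{"slide": [-0.15,0.4,0],"turn": 0.2},{"slide": [-0.1,0.2,0],"turn": 0.2},{"slide": [0,0.1,0],"turn": 0.02},{"slide": [0,0,0],"turn": 0},{"slide": [0,0,0],"turn": 0},{"slide": [0,0,0],"turn": 0}]}}

```text
clock: 13.4
ee_pos: [0.5535, 0.1273, 0.391]
eef_rot: [-0.706, -0.037, 0.706, -0.038]
contact_force: [0.7, -0.3, -2.5]
gripper_width: 0.034
```

```bash
python3 - <<'E'
from h import *
s,R,p,a=tool();print(p,a,s["gripper_width"],s["contact_force"])
m=env.camera_model("wrist");im=env.capture("wrist");cv2.imwrite("pics/w6.png",im[:,:,::-1])
import pickle;pickle.dump(m,open("w6.pkl","wb"))
ang=np.radians(5.4);o=np.array([.557,.1289,0]);d=np.array([np.cos(ang),np.sin(ang),0])
for q in(o+.047*d+[0,0,.131],o-.047*d+[0,0,.131]):print("dowel",proj("wrist",q,m))
zt=p[2]-.2141+.024
for q in(1,-1):print("hole",proj("wrist",[p[0]+q*.047*d[0],p[1]+q*.047*d[1],zt],m))
E
```

```text
[0.55349271 0.12731922 0.39095528] -83.90463046020211 0.03395704743950257 [ 0.73689631 -0.33490765 -2.46993505]
dowel (np.float64(316.7755865152321), np.float64(174.65630552182384))
dowel (np.float64(315.09521793378974), np.float64(309.33051165436643))
hole (np.float64(319.2763981556626), np.float64(192.3273848900094))
hole (np.float64(316.7406606627936), np.float64(368.05894953714187))
```

View pics/w6.png

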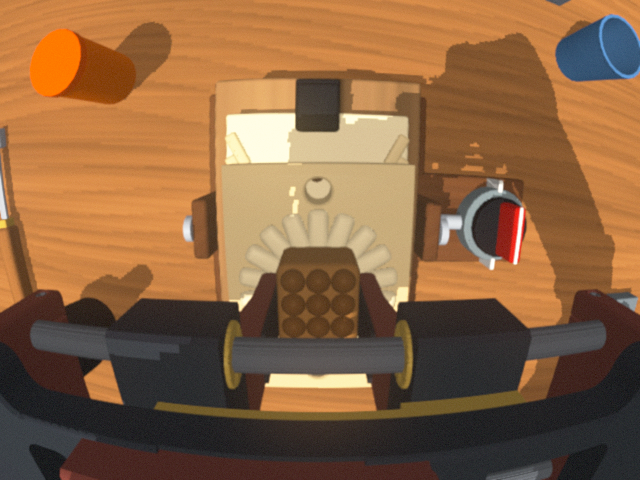

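Hole A is at (318,189), about 3 px above the prediction. The block is held level and the knob is untouched.

```bash
python3 - <<'E'
from h import *
import pickle;m=pickle.load(open("w6.pkl","rb"))
im=cv2.imread("pics/w6.png").astype(int)
c=im[170:210,295:342].sum(2);print(c[18,::2])
k=(c>c[2:8].mean()+60)
H=ray("wrist",318,188.5,.2009,m);T=ray("wrist",322,188.5,.2009,m)
p=np.array([.55349,.12732]);a=np.radians(6.1);print(H[:2]-p-.047*np.array([np.cos(a),np.sin(a)]))
E
```

```text
[620 515 519 509 455 383 549 571 567 572 569 563 567 564 576 566 572 515
 403 458 512 511 510 508]
[0.0017722  0.00020553]
```

>>> {"method": "play_rows", "body": {"steps": [{"slide": [0.07,0.05,-0.3],"turn": -0.14},{"slide": [0,0,-0.5],"turn": 0},{"slide": [0,0,-0.4],"turn": 0},{"slide": [0,0,-0.2],"turn": 0},{"slide": [0,0,0],"turn": 0},{"slide": [0,0,0],"turn": 0},{"slide": [0,0,0],"turn": 0}]}}

```text
clock: 14.03
ee_pos: [0.5554, 0.1306, 0.3496]
eef_rot: [0.707, 0.034, -0.706, 0.034]
contact_force: [-0.2, -0.5, -1.0]
gripper_width: 0.0338
```

```bash
python3 - <<'E'
from h import *
s,R,p,a=tool();print(p,a,s["gripper_width"],s["contact_force"])
m=env.camera_model("wrist");im=env.capture("wrist");cv2.imwrite("pics/w7.png",im[:,:,::-1])
import pickle;pickle.dump(m,open("w7.pkl","wb"))
sd=env.capture("side")
ang=np.radians(5.4);o=np.array([.557,.1289,0]);d=np.array([np.cos(ang),np.sin(ang),0])
print("dowel",proj("wrist",o+.047*d+[0,0,.131],m))
zt=p[2]-.2141+.024
print("hole",proj("wrist",[p[0]+.0015+.047*d[0],p[1]+.047*d[1],zt],m))
a=cv2.resize(im[150:230,270:370],None,fx=4,fy=4,interpolation=cv2.INTER_CUBIC)
b=cv2.resize(sd[215:295,250:350],None,fx=4,fy=4,interpolation=cv2.INTER_CUBIC)
cv2.imwrite("pics/c7.png",np.hstack([a,b])[:,:,::-1])
E
```

```text
[0.55543684 0.13063504 0.34960664] -84.45490294172265 0.033841303372972996 [-0.24930984 -0.46492318 -1.03066402]
dowel (np.float64(322.08249510165575), np.float64(184.16056791548988))
hole (np.float64(319.0973874880182), np.float64(189.43847388162345))
```

View pics/c7.png

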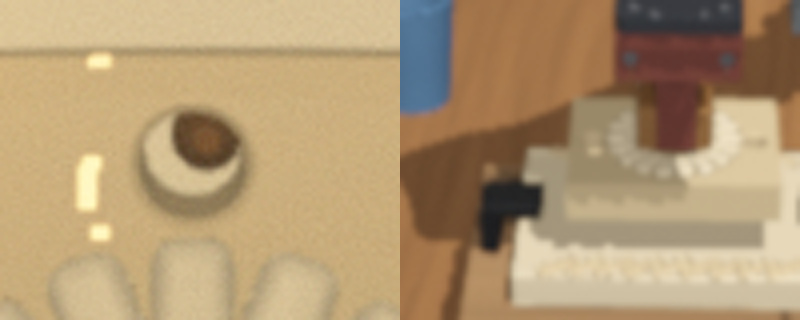

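The dowel tip shows through the hole at full-image (322,184.5), and the hole's rim is centred at (317.8,189.5).

```bash
python3 - <<'E'
from h import *
import pickle;m=pickle.load(open("w7.pkl","rb"))
H=ray("wrist",317.75,189.5,.1595,m);D=ray("wrist",322,184.5,.131,m);print(H,D,D-H); s,R,p,a=tool();print(p,a)
E
```

```text
[0.60363823 0.13567336 0.1595    ] [0.60360426 0.13334887 0.131     ] [-3.39687585e-05 -2.32448367e-03 -2.85000000e-02]
[0.55544795 0.13066805 0.34990055] -84.45106409226958
```

>>> {"method": "play_rows", "body": {"steps": [{"slide": [0,-0.07,0],"turn": -0.03},{"slide": [0,0,-0.15],"turn": 0},{"slide": [0,0,-0.15],"turn": 0},{"slide": [0,0,-0.15],"turn": 0},{"slide": [0,0,-0.1],"turn": 0},{"slide": [0,0,0],"turn": 0},{"slide": [0,0,0],"turn": 0}]}}

```text
clock: 14.72
ee_pos: [0.5551, 0.1286, 0.3323]
eef_rot: [-0.706, -0.033, 0.707, -0.033]
contact_force: [-0.8, -0.1, -2.2]
gripper_width: 0.0339
```

No lateral force with the dowels past their taper. Continuing.

>>> {"method": "play_rows", "body": {"steps": [{"slide": [0,0,-0.1],"turn": 0},{"slide": [0,0,-0.1],"turn": 0},{"slide": [0,0,-0.06],"turn": 0},{"slide": [0,0,0],"turn": 0},{"slide": [0,0,0],"turn": 0}], "force": 60}}

```text
clock: 15.13
ee_pos: [0.5551, 0.1285, 0.3247]
eef_rot: [-0.706, -0.033, 0.706, -0.033]
contact_force: [0.6, 0.1, -2.6]
gripper_width: 0.0336
```

>>> {"method": "play_rows", "body": {"steps": [{"slide": [0,0,-0.03],"turn": 0},{"slide": [0,0,0],"turn": 0},{"slide": [0,0,0],"turn": 0}]}}

```text
clock: 15.38
ee_pos: [0.5551, 0.1284, 0.324]
eef_rot: [-0.706, -0.033, 0.706, -0.033]
contact_force: [0.9, 1.1, -2.1]
gripper_width: 0.0336
```

>>> {"method": "play_rows", "body": {"steps": [{"slide": [0,0,-0.03],"turn": 0},{"slide": [0,0,0],"turn": 0},{"slide": [0,0,0],"turn": 0}]}}

```text
clock: 15.63
ee_pos: [0.5552, 0.1284, 0.3231]
eef_rot: [0.706, 0.033, -0.706, 0.033]
contact_force: [0.2, -0.5, -1.8]
gripper_width: 0.0335
```

>>> {"method": "play_rows", "body": {"steps": [{"slide": [0,0,-0.03],"turn": 0},{"slide": [0,0,0],"turn": 0},{"slide": [0,0,0],"turn": 0}]}}

```text
clock: 15.88
ee_pos: [0.5552, 0.1284, 0.323]
eef_rot: [0.706, 0.033, -0.706, 0.033]
contact_force: [-2.5, -1.1, 5.3]
gripper_width: 0.0336
```

Contact is at z=0.323, the predicted home height. Building up the push.

>>> {"method": "play_rows", "body": {"steps": [{"slide": [0,0,-0.03],"turn": 0},{"slide": [0,0,0],"turn": 0},{"slide": [0,0,0],"turn": 0},{"slide": [0,0,0],"turn": 0}]}}

```text
clock: 16.22
ee_pos: [0.5552, 0.1285, 0.323]
eef_rot: [0.707, 0.033, -0.706, 0.033]
contact_force: [-5.0, -1.9, 12.5]
gripper_width: 0.0338
```

>>> {"method": "play_rows", "body": {"steps": [{"slide": [-0.012,0,-0.01],"turn": 0},{"slide": [0,0,0],"turn": 0},{"slide": [0,0,0],"turn": 0},{"slide": [0,0,0],"turn": 0},{"slide": [0,0,0],"turn": 0},{"slide": [0,0,0],"turn": 0}]}}

```text
clock: 16.72
ee_pos: [0.5551, 0.1285, 0.323]
eef_rot: [0.707, 0.033, -0.706, 0.033]
contact_force: [-4.9, -2.6, 14.2]
gripper_width: 0.0336
```

```bash
python3 - <<'E'
from h import *
s,R,p,a=tool();print(p,a,s["gripper_width"],s["contact_force"])
im=env.capture("wrist");sd=env.capture("side");print(env.state()["contact_force"])
a=cv2.resize(im[60:360,180:560],None,fx=1.05,fy=1.05,interpolation=cv2.INTER_CUBIC)
b=cv2.resize(sd[215:335,245:385],(367,315),interpolation=cv2.INTER_CUBIC)
cv2.imwrite("pics/c8.png",np.hstack([a,b])[:,:,::-1])
E
```

```text
[0.55505355 0.12847949 0.32301904] -84.61452869866653 0.033592609940785494 [-4.85289035 -2.6223773  14.19926655]
[-4.95869921 -1.92382331 13.02267219]
```

View pics/c8.png

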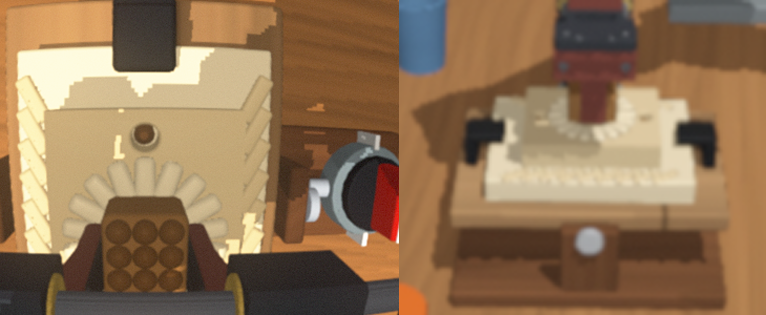

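The block is flush on the panel, the dowel sits in the hole at crop (144,134), and the board and knob are level. One last small push, then hand in.

>>> {"method": "play_rows", "body": {"steps": [{"slide": [0,0,-0.005],"turn": 0},{"slide": [0,0,0],"turn": 0},{"slide": [0,0,0],"turn": 0},{"slide": [0,0,0],"turn": 0},{"slide": [0,0,0],"turn": 0},{"slide": [0,0,0],"turn": 0}]}}

```text
clock: 17.32
ee_pos: [0.555, 0.1285, 0.323]
eef_rot: [0.707, 0.033, -0.706, 0.033]
contact_force: [-4.9, -2.0, 14.7]
gripper_width: 0.0335
```

```bash
python3 - <<'E'
from h import *
s=env.state();print(s["ee_pos"],s["contact_force"],s["gripper_width"])
if 12.5<s["contact_force"][2]<18: print(env.hand_in())
E
```

```text
[0.55504834 0.128465   0.32299785] [-4.93215079 -2.02529928 14.68254957] 0.03352647999959985
the job is handed in; nothing more can be done
None
```

The board is level and the sunflower block is fully home on both dowels, flower up. I handed the job in at about 17 s with the fingers still pressing it down.

- **Levelling:** I turned the knob clockwise about 41°. From above, the red bar then lay along both white lines, to within about half a degree.
- **Seating:** I gripped the block by its seed head and lined it up by sighting one dowel through its hole. It stopped at the home height worked out from the grasp (TCP at 0.323 m). The last wrist and side pictures showed it flush on the panel.
- **Push:** The last reading was 14.7 N downward, with the grip set to 60 N.
- **Not perfect:** About 5 N of sideways force remained in the last reading. I tried a small sideways shift but it didn't reduce it. Only one of the two dowels could be seen in its hole. I found the other from its position before placing, and the flush seating fits with it being in.
- **Other pieces:** I didn't touch any of the other tools or pieces.

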